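# Snap the spindle clip home and unload the fixture

### The arm

A 7-joint arm with a two-finger parallel gripper is mounted at the origin on a cart in front of the work surface, level with it; the furniture and walls round the work are solid. World frame = base frame: x ahead of the robot, y to its left, z up, the work surface at z = 0. Lengths are in m, angles in rad, forces in N, time in s.
With the tool pointing down it reaches from about 0.4 to 0.875 m from the base axis. Payload 6.5 kg.
Tool frame: the origin (TCP) lies midway between the tips of the shut fingers; the grasp point (between the pads) lies 19 mm behind it; z points along the fingers, y is the direction in which the jaws open and shut (so a half turn about z gives the same grasp; the last joint's range is limited). The gripper opens to 85 mm and grips with 20 to 120 N. Pads are 22 mm wide; open, the fingers measure 114 mm over their backs; the gripper's body (76 mm by 85 mm) begins 54 mm behind the grasp point. The pads swing forward as they close: fully open they stand 13 mm farther back than shut.
Start: joints at [1.279, 0.536, -0.004, 1.538, 0.003, 1.067, -0.071], TCP at [0.146, -0.633, 0.231] pointing down, gripper open.
Joint ranges: [-2.7, 2.7], [-0.37, 2.16], [-1.27, 1.26], [0.24, 2.4], [-1.31, 4.45], [0.19, 1.91], [-2.76, 2.76]. Speed limits (rad/s): [2.39, 2.39, 3.14, 3.14, 3.14, 3.14, 3.14].

### API

Orientations are given as a unit quaternion [x, y, z, w].
In Python, from rig import monitor, eyes, bot, finder gives the robot as it stands.
- The arm moves only by the tool apply_moves, never from a script. Its argument "motion" is a list that holds one entry, the list of rows, each a list of 4 numbers: the shift along the world's x, y, z in mm, then the turn about the world's z in rad. In form: [[[tx, ty, tz, twist], ...]]. A call has 1 to 10 rows; each row shifts and turns the commanded pose from where the row before left it; what a row does not reach is not made up. A row lasts 1/12 s, in which the tool goes at most 41.7 mm and 7.16 degrees, less where a joint would pass 70% of its speed; a pose out of reach is approached as far as the arm can. A call is refused whole if a number of a shift passes 41.7 or a number of a turn 0.125, either way. A call with a gripper value outside its range is refused whole. "grip" is the opening, from -1 (shut) to 1 (fully open), so that 0 is half open, set as the call begins (left out, the last holds). The fingers move at their own pace and stop on an object; the grip force is fixed at half the most. Time passes only in rows, so rows that do not move let the fingers close. It gives the time, the measured TCP pose, the force and the opening at its end, in the units of the state.
- monitor.get_state(): the state, without advancing time (a new reading comes with each control period).
- eyes.capture(name): name is "side" or "top"; returns (picture, depth): 420x560x3 uint8, red, green, blue; 420x560 float32, m along the optical axis (not along the pixel's ray), 0 where there is no reading.
- eyes.calibration(name): a dict with "camera_matrix" (3x3 intrinsics, pixels), "k1" (the pictures are not rectified: a ray, as slopes to the right and down, at radius r is drawn at 1 + k1 r^2 times it, then the intrinsics apply), "camera_from_world" (4x4, takes a point from world to camera coordinates). Camera axes: x right, y down, z forward; pixel columns grow to the right and rows downward; lengths in m; the calibration is good to about 2 mm. A picture is of the moment at which its call begins. calibration takes no time and is no camera call.
- bot.hand_in(): hands the job in, once; it reports no verdict.
Trained networks look in the newest picture that a camera, given by its name, has taken for a name from the list of things; names that differ only in an ending like _2 or _b are one class to them, and where a whole thing is asked for, a point or a joint stands for the part that bears it (a point fixed in the world has none). Each returns a list of dicts, best first, with "conf" (0 to 1); they miss things now and then, are a little off and sometimes report something else, mostly with a low value. They report only what shows in the picture. A call takes as long as a camera call. They do not tell look-alikes from the thing itself.
- finder.regions_of(camera, name): "mask" (420x560 bool, what is visible of it).
- finder.mark_of(camera, name): "at" ([x, y, z] in m, in the coordinates of the camera as it stood for that picture, good to about 4 mm: a listed point, or the origin of a listed thing).
The state is a dict: "clock": time; "joint_pos": joint angles; "joint_velocities": joint speeds; "effort": joint torques, N m; "tcp_pos": TCP position; "orientation": TCP orientation; "force": force on the tool from outside, world axes, zero at the start; "torque": the same for the moment, N m; "gripper_width": finger opening in m.
Only numpy, scipy, OpenCV 4.12 (cv2) and the standard library are available. Lean on these libraries where they do the work, as an engineer would, in place of code of your own. Each camera call takes 0.05 s, during which the arm holds its last target. There are 200 camera calls.

### The job

The drive plate is held in its fixture by a toggle clamp: with it still clamped, press the loose spring clip sideways into the groove at the foot of the spindle until it snaps fully home. Then throw the clamp handle over centre so that the clamp falls open, lift the plate out by its spindle and set it down, without dropping it, flat in the metal tray with the clip still seated. Leave the clamp open, and leave the two beakers and the amber bottle where they stand.

Things in the scene. Friction and masses are not known exactly. Their poses are not given: they have to be found in the camera images.
- fixture: Fixed dark steel fixture; origin on the worktop under the spindle's axis. +x points from the clip past the spindle to the clamp, the way the clip is pushed. Base 10 mm thick, x -97 to 153, y +-55 mm. Fences 18 mm high (plate's top: 22) surround the plate. Clamp at the +x end: cheeks at x 96 to 130, y +-17, up to z 44 mm; its arm reaches back to x 56, y +-8, up to z 47 mm, over the plate's edge.
- nest (a point): On the fixture base, 10 mm above the worktop: where the middle of the plate's underside lies while in the nest (2 mm of play sideways). Once the clamp is open the plate lifts straight up. Axes as the fixture's.
- clamp_handle (a joint): Clamp handle with its linked arm, rad. 0: clamped, handle leaning 0.25 rad from upright towards the spindle. Grows as the handle is pushed away from the spindle (fixture +x). Upright at 0.25; beyond, it falls by its own weight to 1.7, lying outward, arm clear of the plate. Takes about 1 N. Turns about a line along fixture y at fixture x = 118, z = 37 mm.
- clamp_grip (a point): Centre of the black handle grip, an upright round bar 18 mm thick, 58 mm long, 72 mm from the handle's pivot. Clamped: at fixture x = 100, y = 0, z = 107 mm; the grip's top is at z = 135 mm.
- spindle_head (a point): Middle of the spindle's head, a steel cylinder 24 mm in diameter, 28 mm tall, to be gripped from above; its lower shoulder is 10 mm above the plate's top. One rigid piece (0.5 kg) with the aluminium plate, 150 (x) x 84 (y) x 12 mm, on whose middle it stands; this point is 36 mm above the plate's underside. z up the spindle.
- groove (a point): On the spindle's axis, 4 mm above the plate's top, 16 mm above its underside: where the clip's centre lies when the clip is home. The groove is a neck 16 mm in diameter and 10 mm high between the plate's top and the head's shoulder.
- clip_center (a point): Seat centre of the dark steel spring clip, half-way up its 8 mm. It lies flat on the plate before the spindle; x points out of its mouth. 38 mm wide (y), x -20 (flat back) to +16 mm (tips of two spring arms). Rigid back x -20 to -8.5 mm, sides parallel. The mouth, 12.5 mm between lips at x = 7.5, is forced over the 16 mm neck with about 8 N, then snaps in. 42 g; slides freely.
- clip_back (a point): Middle of the clip's straight back edge, where it is pushed: 20 mm behind clip_center, half-way up. Axes as clip_center's.
- tray: Fixed square aluminium tray, 220 x 220 mm outside, 210 x 210 mm inside, walls 16 mm high; origin under its centre on the worktop, floor 5 mm above that. The plate fits flat in it at any yaw near the middle.
- beaker_a: Beaker, 64 mm wide, 72 mm tall, standing behind the fixture; bystander; origin at its foot.
- beaker_b: A second, like beaker; bystander; origin at its foot.
- amber_bottle: Amber reagent bottle, 55 mm in diameter, 115 mm tall; bystander; origin at its foot.
Things that resemble listed ones, but are neither listed nor needed, are in the scene too. Leave any brown look-alike of the part that bears spindle_head alone.

How it is judged:
By the outcome, as a careful person would: the job done as asked, in the order asked, and still so for the second after the job is handed in, with the robot touching nothing.
It also fails if it takes over 64 s, if anything falls off the work surface, if the arm or the gripper's body presses on something with over 40 N, if the wrist force passes 120 N, or if a joint passes its speed limit or range.

## Working session

There is one attempt and no reset: what is moved stays moved. The work goes in short steps, Python scripts to look and compute and a tool call to move; the robot and the scene stay as the last step left them, time stands still between calls to the robot, and variables do not carry over. Pictures are saved under pics/ and viewed, about 8 in all and at most 12, crops included, and the job is handed in when it is done.

Besides the shell and the picture viewer there is one more tool, called after "Emit:" as name(argument=value, ...), one argument or row to a line, values as JSON. apply_moves: Moves the arm, as the interface text tells. Its arguments: {"type":"object","properties":{"motion":{"type":"array"},"grip":{"type":"number"}},"required":["motion"]}

```bash
mkdir -p pics; cat > h.py <<'E'
import numpy as np,cv2
from rig import monitor,eyes,bot,finder
def w(cam,p):
    T=np.linalg.inv(np.array(eyes.calibration(cam)["camera_from_world"]));return (T@np.r_[p,1])[:3]
def proj(cam,P):
    c=eyes.calibration(cam);q=(np.array(c["camera_from_world"])@np.r_[P,1])[:3];s=q[:2]/q[2]
    s=s*(1+c["k1"]*(s@s));return (np.array(c["camera_matrix"])@np.r_[s,1])[:2]
def cloud(cam,d):
    c=eyes.calibration(cam);K=np.array(c["camera_matrix"]);v,u=np.mgrid[:420,:560]
    p=np.stack([(u-K[0,2])/K[0,0],(v-K[1,2])/K[1,1]],-1);s=p.copy()
    for _ in range(8): s=p/(1+c["k1"]*(s**2).sum(-1,keepdims=True))
    P=np.concatenate([s,np.ones((420,560,1))],-1)*d[...,None]
    T=np.linalg.inv(np.array(c["camera_from_world"]));return P@T[:3,:3].T+T[:3,3]
def save(n,im,s=1): cv2.imwrite("pics/"+n,cv2.resize(im[...,::-1],None,fx=s,fy=s,interpolation=cv2.INTER_CUBIC))
E
cat > a.py <<'E'
from h import *
print({k:np.round(v,3) for k,v in monitor.get_state().items()})
ims=[]
for c in("top","side"):
    im,d=eyes.capture(c);ims.append(im);np.savez(c+".npz",im=im,d=d)
    for n in("fixture","nest","spindle_head","groove","clip_center","clip_back","clamp_grip","tray","beaker_a","amber_bottle"):
        for r in finder.mark_of(c,n)[:3]:
            P=w(c,r["at"]);print(c,n,round(r["conf"],2),(P*1000).round(),proj(c,P).round())
save("a.png",np.vstack(ims),.71)
E
python3 a.py
```

```text
{'clock': np.float64(0.0), 'joint_pos': array([ 1.279,  0.537, -0.004,  1.539,  0.003,  1.067, -0.071]), 'joint_velocities': array([-0.   , -0.001, -0.001, -0.001,  0.   ,  0.001, -0.   ]), 'effort': array([-0.0000e+00, -5.8341e+01,  1.0480e+00, -2.5910e+01,  1.2000e-02,
        1.0000e-02,  0.0000e+00]), 'tcp_pos': array([ 0.145, -0.633,  0.23 ]), 'orientation': array([ 0.994,  0.113, -0.   , -0.001]), 'force': array([ 0.123,  1.24 , -0.164]), 'torque': array([-0.023,  0.011, -0.035]), 'gripper_width': np.float64(0.086)}
top fixture 0.96 [540.   6.   1.] [278. 220.]
top fixture 0.53 [767. -48.   1.] [296. 141.]
top fixture 0.24 [538.   9.  21.] [277. 220.]
top nest 0.96 [534.   8.  11.] [278. 222.]
top spindle_head 0.94 [342.  12.  36.] [277. 292.]
top spindle_head 0.74 [ 552. -342.   35.] [403. 214.]
top spindle_head 0.62 [ 351. -224.   38.] [363. 287.]
top groove 0.95 [ 554. -344.   16.] [402. 213.]
top groove 0.88 [539.   9.  24.] [277. 220.]
top groove 0.67 [344.  16.  14.] [276. 290.]
top clip_center 0.62 [535.  58.  29.] [260. 222.]
top clip_back 0.4 [528.  77.  30.] [253. 224
[... 333 characters left out ...]
7.]
side spindle_head 0.9 [ 549. -342.   35.] [346. 170.]
side spindle_head 0.81 [345.  14.  35.] [365. 270.]
side spindle_head 0.81 [ 352. -219.   37.] [398. 211.]
side groove 0.9 [535.   8.  24.] [288. 242.]
side groove 0.8 [ 555. -340.   14.] [343. 176.]
side groove 0.68 [340.  16.  20.] [365. 277.]
side clip_center 0.45 [533.  55.  23.] [278. 254.]
side clip_back 0.43 [527.  76.  28.] [275. 259.]
side clamp_grip 0.65 [560. -88. 106.] [300. 189.]
side tray 0.77 [522. 316.  -0.] [207. 348.]
side beaker_a 0.98 [750. 100.  -3.] [193. 241.]
side beaker_a 0.59 [766. -48.  -4.] [226. 209.]
side amber_bottle 0.74 [ 736. -222.    2.] [270. 181.]
side amber_bottle 0.19 [533.   9.  21.] [288. 243.]
```

View pics/a.png

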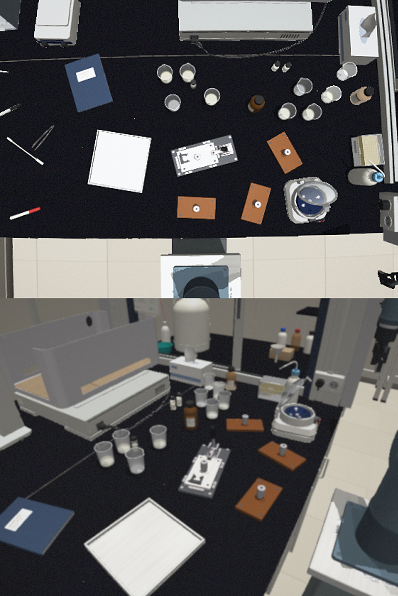

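```bash
cat > b.py <<'E'
from h import *
z=np.load("top.npz");P=cloud("top",z["d"]);im=z["im"]
s=np.load("side.npz")
a=cv2.resize(im[165:275,210:350],None,fx=5,fy=5,interpolation=2);b=cv2.resize(s["im"][150:300,230:350],None,fx=3.667,fy=3.667,interpolation=2)
save("b.png",cv2.resize(np.hstack([a,b]),(780,int(550*780/(700+b.shape[1])))))
def sel(P,x0,x1,y0,y1,z0,z1): 
    m=(P[...,0]>x0)&(P[...,0]<x1)&(P[...,1]>y0)&(P[...,1]<y1)&(P[...,2]>z0)&(P[...,2]<z1);return P[m]*1000
Q=cloud("side",s["d"])
for n,C in(("top",P),("side",Q)):
  for nm,b in dict(head=(.49,.59,-.03,.04,.045,.075),plate=(.45,.62,-.08,.1,.019,.024),clip=(.49,.58,.03,.09,.027,.034),grip=(.52,.6,-.13,-.06,.085,.145),tray=(.38,.68,.18,.45,.012,.03),floor=(.38,.68,.2,.45,.002,.009)).items():
    q=sel(C,*b)
    if len(q)>3: print(n,nm,len(q),q.mean(0).round(1),q.min(0).round(),q.max(0).round(),cv2.minAreaRect(q[:,:2].astype(np.float32)))
E
python3 b.py
```

```text
top head 58 [536.    6.9  60.1] [526.  -4.  54.] [546.  18.  65.] ((536.0283813476562, 7.273162841796875), (21.735071182250977, 19.20277214050293), 89.59849548339844)
top plate 1040 [535.7   6.   21.5] [470. -80.  19.] [601.  94.  24.] ((534.9654541015625, 6.769355773925781), (103.17752075195312, 170.5260009765625), 14.40545654296875)
top clip 82 [531.9  62.8  30.1] [498.  35.  27.] [559.  79.  34.] ((531.1679077148438, 54.7032470703125), (59.78794860839844, 43.64189529418945), 9.29580307006836)
top grip 52 [559.6 -88.4 125.4] [ 552. -104.   85.] [568. -77. 137.] ((560.1515502929688, -90.39846801757812), (26.80826187133789, 15.857402801513672), 86.36742401123047)
top tray 547 [526.2 320.3  15.7] [399. 192.  12.] [653. 446.  24.] ((525.345947265625, 318.38079833984375), (222.40200805664062, 221.68197631835938), 80.0250473022461)
top floor 5177 [526.3 320.6   5. ] [380. 200.   2.] [680. 450.   9.] ((529.790771484375, 324.7845153808594), (249.791015625, 299.8183288574219), 89.84793853759766)
side head 102 [534.7  11.7  55.4] [525.  -4.  45.] [549.  21.  61.] ((536.6668701171875, 8.59610
[... 222 characters left out ...]
12), 15.04159927368164)
side clip 108 [530.7  65.2  28.9] [510.  40.  27.] [551.  80.  32.] ((531.5862426757812, 61.309207916259766), (37.43364334106445, 36.75608444213867), 13.800603866577148)
side grip 125 [558.1 -82.6 112.6] [551. -94.  86.] [570. -75. 135.] ((559.076171875, -83.21109771728516), (17.37981414794922, 17.50765037536621), 22.373666763305664)
side tray 1282 [520.8 326.6  14.9] [400. 194.  12.] [653. 442.  19.] ((527.084716796875, 318.9285888671875), (221.1445770263672, 223.02481079101562), 80.23400115966797)
side floor 11299 [523.1 325.7   4.5] [387. 200.   2.] [679. 448.   9.] ((532.5008544921875, 323.1307067871094), (291.9117126464844, 247.2647247314453), 0.6185146570205688)
```

View pics/b.png

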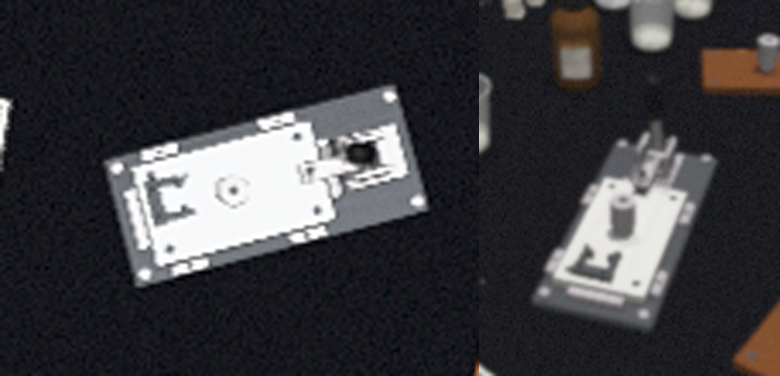

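The bare-aluminium plate in the clamp fixture (top px ~278,220) is the real part. The three orange-brown plates (top px 277,292; 403,214; 363,287) are look-alikes. The dark clip lies left of the spindle at top px ~257,222, with its mouth facing the spindle. The tray is at ~171,225. I'll refine the clip and fixture axes next.

```bash
cat > c.py <<'E'
from h import *
z=np.load("top.npz");im=z["im"]
th=np.radians(-90+14.4);ex=np.array([np.cos(th),np.sin(th)]);ey=np.array([-ex[1],ex[0]]);O=np.array([.536,.0078])
# rectified fixture views, 2px/mm
def rect(cam,im,zz,x0,x1,y0,y1,s=3):
    xs=np.arange(x0,x1,1/s)/1000;ys=np.arange(y1,y0,-1/s)/1000
    X,Y=np.meshgrid(xs,ys);c=eyes.calibration(cam)
    W=np.stack([O[0]+X*ex[0]+Y*ey[0],O[1]+X*ex[1]+Y*ey[1],np.full_like(X,zz)],-1)
    T=np.array(c["camera_from_world"]);q=W@T[:3,:3].T+T[:3,3];u=q[...,:2]/q[...,2:];u=u*(1+c["k1"]*(u**2).sum(-1,keepdims=True))
    K=np.array(c["camera_matrix"]);m=(u*[K[0,0],K[1,1]]+[K[0,2],K[1,2]]).astype(np.float32)
    return cv2.remap(im,m[...,0],m[...,1],cv2.INTER_CUBIC)
if __name__=="__main__":
    s=np.load("side.npz")["im"]
    outs=[]
    for cam,i,zz in(("top",im,.030),("side",s,.030)):
        r=rect(cam,i,zz,-110,140,-62,62);
        g=cv2.cvtColor(r,cv2.COLOR_RGB2GRAY)
        sub=g[(62-35)*3:(62+35)*3,(110-74)*3:(110-22)*3]
        m=(sub<130).astype(np.uint8);n,l,st,ce=cv2.connectedComponentsWithStats(m)
        k=1+st[1:,4].argmax();yy,xx=np.nonzero(l==k);pts=np.c_[xx/3-74,35-yy/3].astype(np.float32)
        print(cam,len(pts)/9,pts.min(0),pts.max(0),pts.mean(0),cv2.minAreaRect(pts))
        for x in range(-100,140,50): cv2.line(r,((x+110)*3,0),((x+110)*3,371),(255,0,0),1)
        cv2.line(r,(0,186),(749,186),(255,0,0),1)
        outs.append(r[:, :])
    save("c.png",np.vstack(outs),.8)
E
python3 c.py
```

```text
top 502.3333333333333 [-67.666664  -8.333333] [-35.666668  33.      ] [-57.19458    9.879365] ((-52.618778228759766, 12.780139923095703), (32.043251037597656, 41.25014114379883), 2.827122211456299)
side 793.7777777777778 [-74.        -9.666667] [-38.333332  30.      ] [-60.647804   9.041212] ((-56.166664123535156, 10.166666984558105), (39.66666793823242, 35.66666793823242), 90.0)
```

Emit:
apply_moves(
  motion=[
    [[18, 34, 0, 0.08], [18, 34, 0, 0.08], [18, 34, 0, 0.08], [18, 34, 0, 0.08], [18, 34, 0, 0.08], [18, 34, 0, 0.08], [18, 34, 0, 0.08], [18, 34, 0, 0.08], [18, 34, 0, 0.08], [18, 34, 0, 0.08]],
  ],
  grip=0.15,
)

```text
clock: 1.93
tcp_pos: [0.3261, -0.2919, 0.2316]
orientation: [0.87, 0.492, -0.0, 0.0]
force: [1.2, 0.0, -0.1]
gripper_width: 0.0495
```

View pics/c.png

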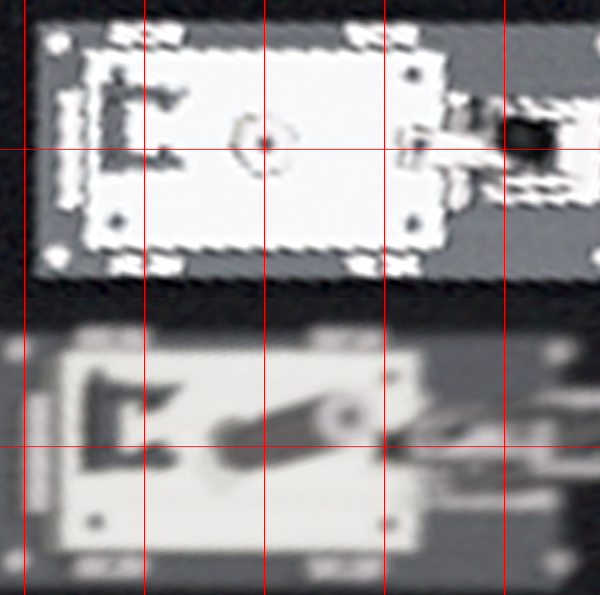

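The top view rectified at 2.4 px/mm puts the plate at ±75 x ±41 mm about my origin, so the axes are good. The clip's back edge is at px x≈103 and its tips at ≈185, with its middle at y≈127. That gives a clip centre of about (-48, +9.7) mm in fixture coordinates and yaw ≈0, which agrees with the networks.

Emit:
apply_moves(
  motion=[
    [[18, 34, 0, 0.079], [18, 34, 0, 0.079], [18, 34, 0, 0.079], [18, 34, 0, 0.079], [18, 34, 0, 0.079], [18, 34, 0, 0.079], [18, 34, 0, 0.079], [18, 34, 0, 0.079], [18, 34, 0, 0.079], [18, 34, 0, 0.079]],
  ],
)

```text
clock: 2.77
tcp_pos: [0.5063, 0.0481, 0.2315]
orientation: [0.614, 0.789, 0.0, 0.0]
force: [0.6, 0.0, 0.6]
gripper_width: 0.0492
```

Emit:
apply_moves(
  motion=[
    [[11.5, 14.5, 0, 0], [11, 14, 0, 0], [0, 0, -35, 0], [0, 0, -35, 0], [0, 0, -35, 0], [0, 0, -35, 0], [0, 0, -25, 0], [0, 0, -15, 0], [0, 0, 0, 0], [0, 0, 0, 0]],
  ],
)

```text
clock: 3.6
tcp_pos: [0.5278, 0.0751, 0.0511]
orientation: [0.615, 0.788, -0.0, -0.0]
force: [0.8, -0.4, 0.5]
gripper_width: 0.0491
```

```bash
cat > d.py <<'E'
from h import *
import sys
n=sys.argv[1]
s=monitor.get_state();print(s["tcp_pos"].round(4) if hasattr(s["tcp_pos"],"round") else s["tcp_pos"],np.round(s["orientation"],4),np.round(s["force"],1))
t,d=eyes.capture("top");sd,d2=eyes.capture("side");np.savez("top.npz",im=t,d=d);np.savez("side.npz",im=sd,d=d2)
a=cv2.resize(t[165:275,210:350],(560,440),interpolation=2);b=cv2.resize(sd[140:290,230:310],(235,440),interpolation=2)
save(n,np.hstack([a,b]))
E
python3 d.py d.png
```

```text
[0.5278 0.0751 0.0511] [ 6.153e-01  7.883e-01 -4.000e-04 -4.000e-04] [ 0.8 -0.4  0.5]
```

View pics/d.png

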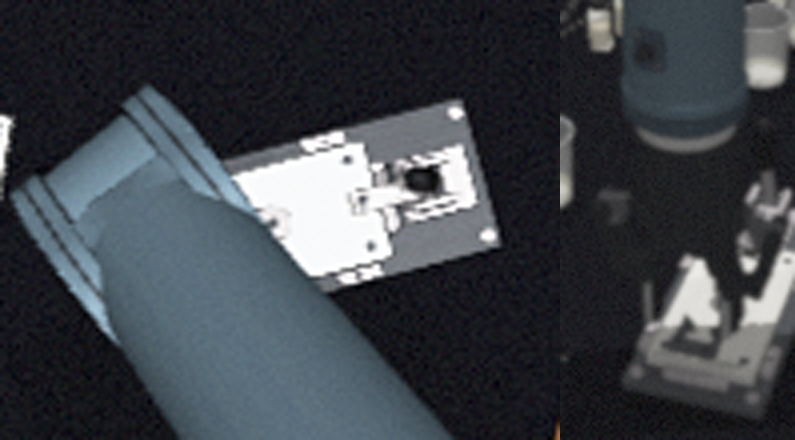

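The side view shows the two fingers on either side of the clip (right panel, ~650,300 and ~725,310), still above it. I'll probe down slowly.

Emit:
apply_moves(
  motion=[
    [[0.5, 0.3, -10, 0], [0, 0, -10, 0], [0, 0, -3, 0], [0, 0, -2, 0], [0, 0, -1, 0], [0, 0, 0, 0]],
  ],
)

```text
clock: 4.2
tcp_pos: [0.5284, 0.0753, 0.0251]
orientation: [0.615, 0.788, -0.0, -0.0]
force: [0.2, -0.3, 1.3]
gripper_width: 0.0489
```

Emit:
apply_moves(
  motion=[
    [[0, 0, -1.5, 0], [0, 0, 0, 0]],
  ],
)

```text
clock: 4.37
tcp_pos: [0.5286, 0.0753, 0.0238]
orientation: [0.615, 0.788, 0.0, 0.0]
force: [-0.1, 0.3, -0.1]
gripper_width: 0.0494
```

Emit:
apply_moves(
  motion=[
    [[0, 0, -1.5, 0], [0, 0, 0, 0]],
  ],
)

```text
clock: 4.53
tcp_pos: [0.5285, 0.0753, 0.0222]
orientation: [0.615, 0.788, -0.0, 0.0]
force: [-0.7, -0.1, -1.0]
gripper_width: 0.0492
```

Emit:
apply_moves(
  motion=[
    [[0, 0, -1, 0], [0, 0, 0, 0]],
  ],
)

```text
clock: 4.7
tcp_pos: [0.5285, 0.0753, 0.0212]
orientation: [0.615, 0.788, -0.0, -0.0]
force: [-0.8, 0.4, 0.1]
gripper_width: 0.0491
```

Emit:
apply_moves(
  motion=[
    [[0, 0, 0, 0], [0, 0, 0, 0], [0, 0, 0, 0], [0, 0, 0, 0]],
  ],
  grip=-0.3,
)

```text
clock: 5.03
tcp_pos: [0.5286, 0.0753, 0.0218]
orientation: [0.615, 0.788, -0.0, 0.0]
force: [-1.4, -0.7, 5.1]
gripper_width: 0.0351
```

Emit:
apply_moves(
  motion=[
    [[0, 0, 0, 0], [0, 0, 0, 0], [0, 0, 0, 0]],
  ],
)

```text
clock: 5.28
tcp_pos: [0.5286, 0.0753, 0.0217]
orientation: [0.615, 0.788, -0.0, 0.0]
force: [-1.7, -0.6, 5.6]
gripper_width: 0.0353
```

```bash
python3 - <<'E'
from h import *
sd,d2=eyes.capture("side");np.savez("side.npz",im=sd,d=d2)
save("e.png",cv2.convertScaleAbs(sd[200:290,240:330],alpha=1.6,beta=15),6)
E
```

```text
(no output)
```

View pics/e.png

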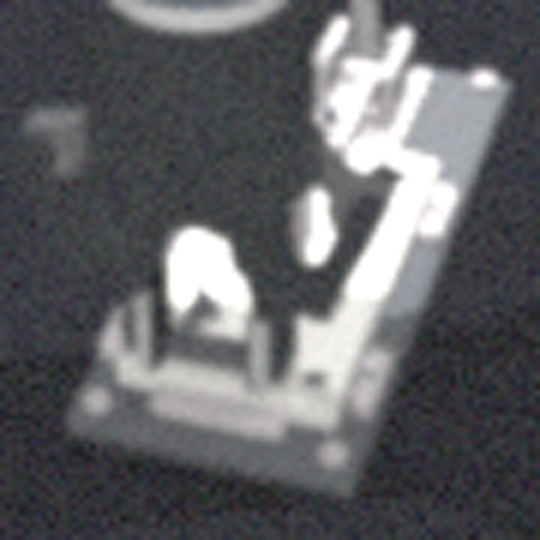

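The clip sits between the fingers (px ~210,350) and the plate is in place. I'll lift about 0.7 mm off the plate, centre the clip laterally, and advance.

Emit:
apply_moves(
  motion=[
    [[0, 0, 0.5, 0], [-3.1, -0.8, 0, 0], [-3.1, -0.8, 0, 0], [-3.1, -0.8, 0, 0], [0, 0, 0, 0], [0, 0, 0, 0]],
  ],
)

```text
clock: 5.83
tcp_pos: [0.5185, 0.0727, 0.0218]
orientation: [0.615, 0.788, -0.001, -0.0]
force: [-1.7, -0.6, 2.9]
gripper_width: 0.0353
```

Emit:
apply_moves(
  motion=[
    [[1.5, -5.8, 0, 0], [1.5, -5.8, 0, 0], [1.5, -5.8, 0, 0], [1.5, -5.8, 0, 0], [0, 0, 0, 0], [0, 0, 0, 0]],
  ],
)

```text
clock: 6.33
tcp_pos: [0.5257, 0.0485, 0.0218]
orientation: [0.616, 0.788, -0.0, 0.0]
force: [0.4, -0.9, 1.1]
gripper_width: 0.0355
```

```bash
python3 - <<'E'
from h import *
s=monitor.get_state();print(np.round(s["tcp_pos"],4),np.round(s["force"],1))
sd,d2=eyes.capture("side");np.savez("side.npz",im=sd,d=d2)
save("f.png",cv2.convertScaleAbs(sd[200:290,240:330],alpha=1.2,beta=15),6)
E
```

```text
[0.5257 0.0485 0.0218] [ 0.4 -0.9  1.1]
```

View pics/f.png

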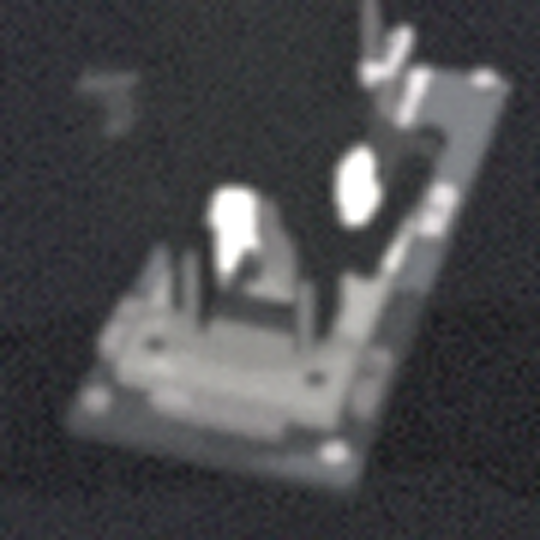

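The clip travelled with the fingers and now lies just in front of the spindle (px 250,305). I'll press on while watching the force.

Emit:
apply_moves(
  motion=[
    [[0.5, -1.9, 0, 0], [0.5, -1.9, 0, 0], [0.25, -1, 0, 0], [0, 0, 0, 0]],
  ],
)

```text
clock: 6.72
tcp_pos: [0.5265, 0.0449, 0.0218]
orientation: [0.615, 0.788, 0.0, -0.0]
force: [0.5, 0.2, 1.0]
gripper_width: 0.035
```

Emit:
apply_moves(
  motion=[
    [[0.5, -1.9, 0, 0], [0.5, -1.9, 0, 0], [0, 0, 0, 0]],
  ],
)

```text
clock: 6.97
tcp_pos: [0.5276, 0.041, 0.0218]
orientation: [0.615, 0.788, 0.0, -0.0]
force: [0.1, 1.0, 2.2]
gripper_width: 0.0353
```

Emit:
apply_moves(
  motion=[
    [[0.5, -1.9, 0, 0], [0.5, -1.9, 0, 0], [0, 0, 0, 0]],
  ],
)

```text
clock: 7.22
tcp_pos: [0.5289, 0.0379, 0.0219]
orientation: [0.615, 0.788, 0.001, -0.0]
force: [1.3, 3.9, -0.8]
gripper_width: 0.0353
```

Emit:
apply_moves(
  motion=[
    [[0.5, -1.9, 0, 0], [0, 0, 0, 0]],
  ],
)

```text
clock: 7.38
tcp_pos: [0.53, 0.0361, 0.022]
orientation: [0.615, 0.788, 0.001, 0.0]
force: [2.0, 4.0, -0.7]
gripper_width: 0.0354
```

Emit:
apply_moves(
  motion=[
    [[0.5, -1.9, 0, 0], [0, 0, 0, 0]],
  ],
)

```text
clock: 7.55
tcp_pos: [0.5302, 0.0349, 0.022]
orientation: [0.615, 0.789, 0.001, 0.0]
force: [1.5, 6.3, -0.9]
gripper_width: 0.0351
```

Emit:
apply_moves(
  motion=[
    [[0.5, -1.9, 0, 0], [0, 0, 0, 0]],
  ],
)

```text
clock: 7.72
tcp_pos: [0.5307, 0.033, 0.022]
orientation: [0.615, 0.789, 0.001, 0.0]
force: [1.6, 4.4, 0.0]
gripper_width: 0.0352
```

Emit:
apply_moves(
  motion=[
    [[0.5, -1.9, 0, 0], [0, 0, 0, 0]],
  ],
)

```text
clock: 7.88
tcp_pos: [0.5314, 0.0301, 0.022]
orientation: [0.615, 0.788, 0.001, 0.0]
force: [3.3, 3.3, -0.2]
gripper_width: 0.0351
```

Emit:
apply_moves(
  motion=[
    [[0.25, -1, 0, 0], [0, 0, 0, 0]],
  ],
)

```text
clock: 8.05
tcp_pos: [0.5318, 0.0278, 0.022]
orientation: [0.616, 0.788, 0.0, 0.001]
force: [3.7, 1.3, -0.2]
gripper_width: 0.0353
```

Emit:
apply_moves(
  motion=[
    [[0.25, -1, 0, 0], [0, 0, 0, 0]],
  ],
)

```text
clock: 8.22
tcp_pos: [0.5317, 0.0265, 0.0219]
orientation: [0.616, 0.788, -0.0, 0.001]
force: [3.8, 0.1, 0.1]
gripper_width: 0.0349
```

Emit:
apply_moves(
  motion=[
    [[0.25, -1, 0, 0], [0, 0, 0, 0]],
  ],
)

```text
clock: 8.38
tcp_pos: [0.5313, 0.0257, 0.0218]
orientation: [0.616, 0.788, -0.0, 0.0]
force: [4.4, -0.9, 0.6]
gripper_width: 0.0353
```

Emit:
apply_moves(
  motion=[
    [[0.25, -1, 0, 0], [0, 0, 0, 0]],
  ],
)

```text
clock: 8.55
tcp_pos: [0.5314, 0.0253, 0.0218]
orientation: [0.616, 0.788, -0.0, 0.0]
force: [3.8, -0.4, 0.8]
gripper_width: 0.0349
```

The force dropped and the motion jumped forward, which suggests it snapped. I'll push to a firm stop to confirm.

Emit:
apply_moves(
  motion=[
    [[0.25, -1, 0, 0], [0.25, -1, 0, 0], [0, 0, 0, 0]],
  ],
)

```text
clock: 8.8
tcp_pos: [0.5315, 0.0239, 0.0218]
orientation: [0.615, 0.788, -0.0, -0.0]
force: [0.9, 0.5, 2.5]
gripper_width: 0.0354
```

Emit:
apply_moves(
  motion=[
    [[0.25, -1, 0, 0], [0.25, -1, 0, 0], [0, 0, 0, 0]],
  ],
)

```text
clock: 9.05
tcp_pos: [0.5316, 0.0232, 0.0218]
orientation: [0.615, 0.789, 0.0, -0.001]
force: [-1.2, 4.6, 5.3]
gripper_width: 0.0351
```

Emit:
apply_moves(
  motion=[
    [[0.25, -1, 0, 0], [0.25, -1, 0, 0], [0, 0, 0, 0]],
  ],
)

```text
clock: 9.3
tcp_pos: [0.5317, 0.023, 0.0218]
orientation: [0.614, 0.789, 0.001, -0.002]
force: [-1.8, 8.6, 5.2]
gripper_width: 0.0351
```

Emit:
apply_moves(
  motion=[
    [[0.25, -1, 0, 0], [0.25, -1, 0, 0], [0, 0, 0, 0]],
  ],
)

```text
clock: 9.55
tcp_pos: [0.5317, 0.0229, 0.0218]
orientation: [0.614, 0.789, 0.002, -0.003]
force: [-3.4, 11.6, 4.5]
gripper_width: 0.0353
```

Emit:
apply_moves(
  motion=[
    [[-1, 4, 0, 0], [0, 0, 0, 0], [0, 0, 0, 0]],
  ],
  grip=0.15,
)

```text
clock: 9.8
tcp_pos: [0.5317, 0.0207, 0.0213]
orientation: [0.616, 0.788, -0.001, -0.0]
force: [-0.1, 0.8, 0.6]
gripper_width: 0.0491
```

Emit:
apply_moves(
  motion=[
    [[-7, 25, 0, 0], [-9, 35, 0, 0], [-9, 35, 20, 0], [0, 0, 30, 0], [0, 0, 30, 0], [0, 0, 0, 0]],
  ],
)

```text
clock: 10.3
tcp_pos: [0.5104, 0.1175, 0.1062]
orientation: [0.615, 0.788, 0.002, 0.003]
force: [1.5, 0.2, 0.4]
gripper_width: 0.0493
```

```bash
python3 - <<'E'
from h import *
from c import rect
s=monitor.get_state();print(np.round(s["tcp_pos"],4),np.round(s["force"],1))
t,d=eyes.capture("top");np.savez("top.npz",im=t,d=d)
sd,d2=eyes.capture("side");np.savez("side.npz",im=sd,d=d2)
r=rect("top",t,.03,-85,85,-50,50,4)
b=cv2.resize(sd[195:285,250:330],(356,400),interpolation=2)
save("g.png",np.hstack([r,b])[:,:], .75)
for c in("top","side"):
  for n in("clip_center","spindle_head","groove"):
    for q in finder.mark_of(c,n)[:3]:
      p=w(c,q["at"])*1000
      if abs(p[0]-536)<40 and abs(p[1]-20)<70: print(c,n,round(q["conf"],2),p.round(1))
E
```

```text
[0.5104 0.1175 0.1062] [1.5 0.2 0.4]
top clip_center 0.61 [535.1   4.9  26.6]
top spindle_head 0.78 [536.1   5.8  42.5]
top groove 0.8 [537.6   5.5  25.3]
side clip_center 0.58 [535.1   1.4  23.3]
side spindle_head 0.73 [538.3   5.5  43.8]
side groove 0.77 [534.5   4.3  22.3]
```

View pics/g.png

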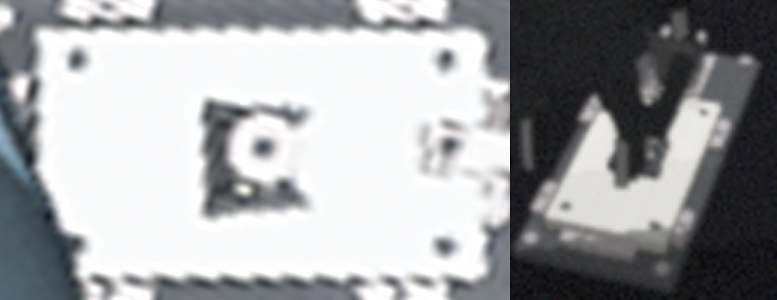

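The clip now surrounds the spindle neck: in the rectified view it spans px 205–305, with the head at ~264. The plate has slid about +2.7 mm within its play. The clip centre is within about 1 mm of the groove, and the push ended on a firm stop after the snap. Next is the clamp handle.

Emit:
apply_moves(
  motion=[
    [[8.1, -33.6, 0, 0], [8.1, -33.6, 0, 0], [8.1, -33.6, 0, 0], [8.1, -33.6, 0, 0], [8, -33.4, 0, 0], [0, 0, 0, 0]],
  ],
  grip=-1,
)

```text
clock: 11.2
tcp_pos: [0.5486, -0.0605, 0.1007]
orientation: [0.619, 0.785, -0.002, 0.001]
force: [0.4, -0.8, 0.1]
gripper_width: 0.0002
```

Emit:
apply_moves(
  motion=[
    [[2.5, -9.7, 0, 0], [2.5, -9.7, 0, 0], [2.5, -9.7, 0, 0], [2.2, -8.7, 0, 0], [2, -7.7, 0, 0], [0, 0, 0, 0]],
  ],
)

```text
clock: 11.7
tcp_pos: [0.56, -0.0988, 0.1017]
orientation: [0.616, 0.788, -0.0, 0.0]
force: [0.2, -0.5, 0.9]
gripper_width: 0.0002
```

```bash
python3 - <<'E'
from h import *
print(monitor.get_state()["force"])
sd,d2=eyes.capture("side");Q=cloud("side",d2)*1000
np.savez("side.npz",im=sd,d=d2)
R=Q-[536,7.8,0];fx=R[...,0]*.2487-R[...,1]*.9686;fy=R[...,0]*.9686+R[...,1]*.2487
m=(fx>80)&(fx<230)&(abs(fy)<20)&(Q[...,2]>15)
h=np.histogram2d(fx[m],Q[...,2][m],bins=[range(80,231,15),range(15,156,20)])[0].astype(int);print(h)
E
```

```text
[ 0.16433856 -0.51504956  0.86832679]
[[19  9  0  0  0  5 17]
 [27 27  0  0 39 79 85]
 [10 69 28 13  1  3 10]
 [ 3  5  3  3  0  0  0]
 [ 0  0  0  0  0  0  0]
 [ 0  0  0  0  0  0  0]
 [ 0  0  0  0  0  0  0]
 [ 0  0  0  0  0  0  0]
 [ 0  0  0  0  0  0  0]
 [ 0  0  0  0  0  0  0]]
```

Emit:
apply_moves(
  motion=[
    [[2.5, -9.7, 0, 0], [1.2, -4.8, 0, 0], [0, 0, 0, 0], [0, 0, 0, 0]],
  ],
)

```text
clock: 12.08
tcp_pos: [0.5632, -0.1115, 0.1017]
orientation: [0.616, 0.788, -0.0, -0.0]
force: [0.4, 0.3, -0.2]
gripper_width: -0.0
```

Emit:
apply_moves(
  motion=[
    [[-9, 35, 5, 0], [-9, 35, 5, 0], [-9, 35, 5, 0], [-9, 35, 5, 0], [-9, 35, 0, 0], [0, 0, 0, 0]],
  ],
)

```text
clock: 12.58
tcp_pos: [0.5161, 0.0734, 0.1229]
orientation: [0.611, 0.792, 0.002, -0.001]
force: [0.2, 0.5, 0.7]
gripper_width: -0.0001
```

```bash
python3 d.py i.png
```

```text
[0.5161 0.0734 0.1229] [ 0.6109  0.7917  0.0023 -0.0013] [0.2 0.5 0.7]
```

View pics/i.png

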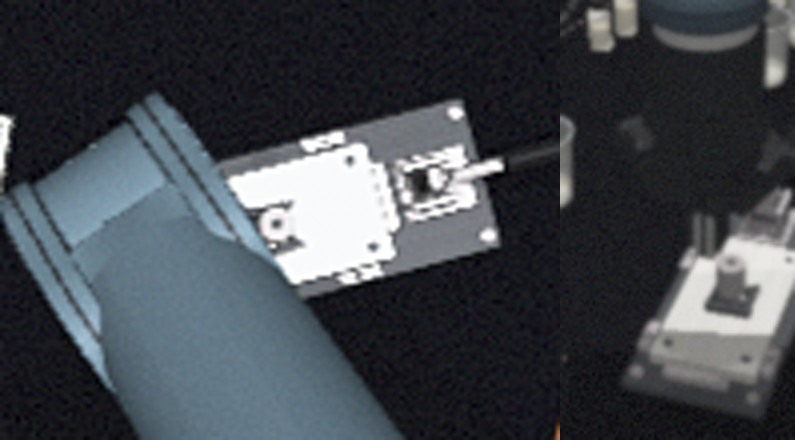

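The clamp is open: the handle lies outward at (500,165) and the arm is clear of the plate. The clip is seated around the spindle foot in the side panel (~735,295). Next I grip the head, keeping the tips above the clip.

Emit:
apply_moves(
  motion=[
    [[5, -17, 0, 0], [5, -17, 0, 0], [5, -17, 0, 0], [5, -17, 0, 0], [0, 0, 0, 0], [0, 0, 0, 0]],
  ],
  grip=0.2,
)

```text
clock: 13.18
tcp_pos: [0.5383, -0.0063, 0.1215]
orientation: [0.617, 0.787, -0.0, -0.0]
force: [-0.4, -0.1, -0.3]
gripper_width: 0.0512
```

```bash
python3 - <<'E'
from h import *
s=monitor.get_state();print(np.round(s["tcp_pos"],4),np.round(s["orientation"],4),s["gripper_width"])
E
```

```text
[ 0.5383 -0.0063  0.1215] [ 6.17e-01  7.87e-01 -4.00e-04 -0.00e+00] 0.05124527448331476
```

Emit:
apply_moves(
  motion=[
    [[-1.5, 11.5, 0, 0], [0, 0, -30, 0], [0, 0, -30, 0], [0, 0, -15, 0], [0, 0, -10.5, 0], [0, 0, 0, 0]],
  ],
)

```text
clock: 13.68
tcp_pos: [0.5351, 0.0091, 0.0346]
orientation: [0.615, 0.789, -0.001, -0.002]
force: [-0.1, -0.9, -0.6]
gripper_width: 0.0511
```

Emit:
apply_moves(
  motion=[
    [[0, 0, 0, 0], [0, 0, 0, 0], [0, 0, 0, 0], [0, 0, 0, 0], [0, 0, 0, 0], [0, 0, 0, 0]],
  ],
  grip=-0.8,
)

```text
clock: 14.18
tcp_pos: [0.5376, 0.008, 0.0378]
orientation: [0.615, 0.788, 0.001, 0.001]
force: [-2.1, 2.0, 6.5]
gripper_width: 0.0216
```

Emit:
apply_moves(
  motion=[
    [[0, 0, 3, 0], [0, 0, 4, 0], [0, 0, 5, 0], [0, 0, 8, 0], [0, 0, 0, 0], [0, 0, 0, 0]],
  ],
)

```text
clock: 14.68
tcp_pos: [0.5371, 0.0071, 0.0568]
orientation: [0.616, 0.788, 0.0, 0.0]
force: [0.8, 0.4, -5.1]
gripper_width: 0.0223
```

```bash
python3 - <<'E'
from h import *
s=monitor.get_state();print(np.round(s["tcp_pos"],4),np.round(s["orientation"],4),s["gripper_width"],np.round(s["force"],1),np.round(s["torque"],2))
sd,d2=eyes.capture("side")
save("j.png",cv2.convertScaleAbs(sd[195:285,245:335],alpha=1.3,beta=10),6)
E
```

```text
[0.5371 0.0071 0.0568] [6.156e-01 7.881e-01 1.000e-04 5.000e-04] 0.02231076949240563 [ 0.8  0.4 -5.1] [0.07 0.05 0.01]
```

View pics/j.png

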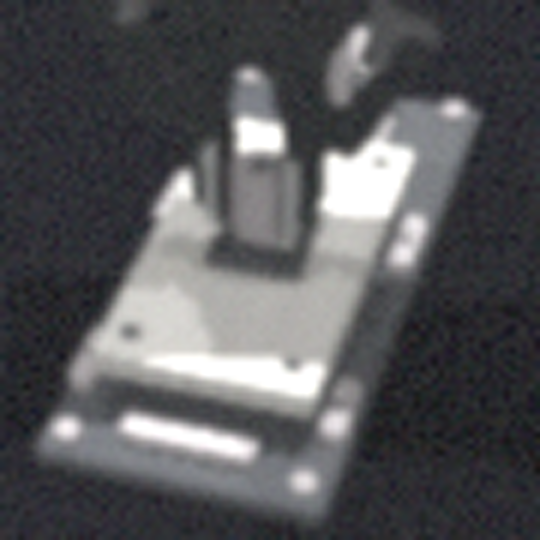

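The plate is off its nest and level, with the clip still in the groove (px 260,258). The force reads -5 N, which matches the plate's weight. Now I carry it to the tray.

Emit:
apply_moves(
  motion=[
    [[0, 0, 12, 0], [0, 0, 20, 0], [0, 5, 12, 0], [-1, 15, 0, 0], [-1, 25, 0, 0], [-1, 30, 0, 0], [-1, 30, 0, 0], [-1, 30, 0, 0], [-1, 30, 0, 0], [-1, 30, 0, 0]],
  ],
)

```text
clock: 15.57
tcp_pos: [0.5295, 0.2043, 0.101]
orientation: [0.615, 0.788, 0.0, 0.0]
force: [0.1, -0.8, -6.3]
gripper_width: 0.0218
```

Emit:
apply_moves(
  motion=[
    [[-1, 30, 0, 0], [-1, 28, 0, 0], [-1, 25, 0, 0], [-1, 18, 0, 0], [0, 10, 0, 0], [0, 5, 0, 0], [0, 0, 0, 0], [0, 0, 0, 0]],
  ],
)

```text
clock: 16.23
tcp_pos: [0.5261, 0.3168, 0.1001]
orientation: [0.616, 0.788, -0.001, 0.0]
force: [0.3, 0.3, -6.5]
gripper_width: 0.0223
```

Emit:
apply_moves(
  motion=[
    [[0, 2, -15, 0], [0, 0, -20, 0], [0, 0, -15, 0], [0, 0, -8, 0], [0, 0, -4, 0], [0, 0, -2, 0], [0, 0, 0, 0]],
  ],
)

```text
clock: 16.82
tcp_pos: [0.5259, 0.3204, 0.0362]
orientation: [0.615, 0.788, 0.0, -0.0]
force: [0.8, -0.9, -4.9]
gripper_width: 0.0218
```

Emit:
apply_moves(
  motion=[
    [[0, 0, -1, 0], [0, 0, -1, 0], [0, 0, 0, 0]],
  ],
)

```text
clock: 17.07
tcp_pos: [0.5261, 0.3206, 0.0347]
orientation: [0.615, 0.788, 0.0, 0.0]
force: [-0.2, -0.1, -5.5]
gripper_width: 0.0219
```

Emit:
apply_moves(
  motion=[
    [[0, 0, -1, 0], [0, 0, 0, 0]],
  ],
)

```text
clock: 17.23
tcp_pos: [0.5259, 0.3205, 0.0334]
orientation: [0.615, 0.788, 0.0, 0.0]
force: [-0.4, -0.5, -5.7]
gripper_width: 0.0219
```

Emit:
apply_moves(
  motion=[
    [[0, 0, -0.7, 0], [0, 0, 0, 0]],
  ],
)

```text
clock: 17.4
tcp_pos: [0.5259, 0.3205, 0.0329]
orientation: [0.615, 0.788, 0.0, 0.0]
force: [1.3, -0.7, -3.5]
gripper_width: 0.022
```

Emit:
apply_moves(
  motion=[
    [[0, 0, -0.7, 0], [0, 0, 0, 0]],
  ],
)

```text
clock: 17.57
tcp_pos: [0.5259, 0.3205, 0.0328]
orientation: [0.615, 0.788, 0.0, 0.0]
force: [-3.2, -2.9, 3.9]
gripper_width: 0.0213
```

Emit:
apply_moves(
  motion=[
    [[0, 0, -0.7, 0], [0, 0, 0, 0]],
  ],
)

```text
clock: 17.73
tcp_pos: [0.5259, 0.3205, 0.0328]
orientation: [0.615, 0.788, -0.0, 0.0]
force: [-4.4, -2.9, 11.7]
gripper_width: 0.0224
```

Contact came at the expected height, so I release and retreat.

Emit:
apply_moves(
  motion=[
    [[0, 0, 1, 0], [0, 0, 0, 0], [0, 0, 0, 0]],
  ],
  grip=0.1,
)

```text
clock: 17.98
tcp_pos: [0.5264, 0.321, 0.0326]
orientation: [0.615, 0.788, 0.001, 0.0]
force: [-0.6, 0.0, -0.2]
gripper_width: 0.047
```

Emit:
apply_moves(
  motion=[
    [[0, 0, 5, 0], [0, 0, 20, 0], [0, 0, 30, 0], [0, 0, 35, 0], [0, 0, 35, 0], [-30, -25, 0, 0], [-30, -28, 0, 0], [-30, -28, 0, 0], [0, -40, 0, 0], [0, -40, 0, 0]],
  ],
)

```text
clock: 18.82
tcp_pos: [0.4341, 0.1591, 0.1577]
orientation: [0.614, 0.79, 0.0, 0.0]
force: [2.4, -0.5, 0.0]
gripper_width: 0.0472
```

Emit:
apply_moves(
  motion=[
    [[0, -40, 0, 0], [0, -40, 0, 0], [0, -40, 0, 0], [0, -40, 0, 0], [0, -40, 0, 0], [0, 0, 0, 0], [0, 0, 0, 0]],
  ],
)

```text
clock: 19.4
tcp_pos: [0.4358, -0.0431, 0.1574]
orientation: [0.618, 0.786, -0.0, 0.0]
force: [-0.1, 0.7, -0.8]
gripper_width: 0.0469
```

```bash
python3 - <<'E'
from h import *
t,d=eyes.capture("top");sd,d2=eyes.capture("side")
a=cv2.resize(t[120:290,110:330],(570,440),interpolation=2);b=cv2.resize(sd[280:400,140:280],(513,440),interpolation=2)
save("k.png",np.hstack([a,b]),.72)
P=cloud("top",d)*1000;Q=cloud("side",d2)*1000
for n,C in(("top",P),("side",Q)):
  m=(abs(C[...,0]-526)<60)&(abs(C[...,1]-319)<90)&(C[...,2]>11)&(C[...,2]<21);q=C[m]
  A=np.c_[q[:,:2]-[526,319],np.ones(len(q))];s,*_=np.linalg.lstsq(A,q[:,2],rcond=None)
  print(n,len(q),"plate plane slope",s.round(3),cv2.minAreaRect(q[:,:2].astype(np.float32)))
for c in("top","side"):
  for n in("clip_center","groove","beaker_a","amber_bottle"):
    for q in finder.mark_of(c,n)[:3]:
      print(c,n,round(q["conf"],2),(w(c,q["at"])*1000).round(1))
E
```

```text
top 1363 plate plane slope [ 1.000e-03 -3.000e-03  1.662e+01] ((524.8949584960938, 321.24627685546875), (114.04693603515625, 172.2606201171875), 0.31900715827941895)
side 2916 plate plane slope [5.0000e-03 1.0000e-03 1.6267e+01] ((524.7701416015625, 318.506591796875), (85.37801361083984, 151.4041290283203), 14.228939056396484)
top clip_center 0.37 [523.2 316.2  19.9]
top groove 0.84 [527.4 318.9  20. ]
top groove 0.82 [346.   15.2  14.4]
top groove 0.64 [ 554.1 -341.7   13. ]
top beaker_a 0.91 [7.469e+02 1.041e+02 1.000e-01]
top beaker_a 0.64 [767.5 -46.5   2.2]
top amber_bottle 0.76 [ 737.6 -224.     1.6]
side clip_center 0.81 [525.1 314.6  16.4]
side groove 0.93 [ 554.9 -338.9   16.2]
side groove 0.91 [522.8 318.7  17.2]
side groove 0.78 [ 348.4 -222.7   16.9]
side beaker_a 0.92 [767.3 -48.3  -4.6]
side beaker_a 0.72 [748.9 103.8  -3.5]
side beaker_a 0.5 [526.  316.7  20.2]
side amber_bottle 0.56 [ 740.3 -223.9   -1.7]
```

View pics/k.png

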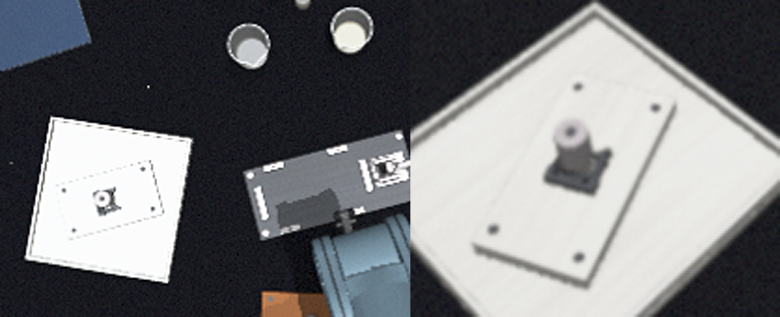

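```bash
python3 -c "
from rig import bot;print(bot.hand_in())"
```

```text
the job is handed in; nothing more can be done
None
```

The job is done and handed in at about 20 s of the 64 s allowed; the hand-in reports no verdict.

**What I did:** With the plate still clamped, I gripped the clip by its rigid back, lined it up and pushed it into the groove. The push force peaked at about 6.5 N, dropped as the clip snapped in, then ended on a firm stop at about 12 N. I then pushed the handle over centre, lifted the plate by its spindle head, set it down in the tray and backed the arm away.

**Last checks:**
- **Plate:** It lies flat near the middle of the tray. Its top measured 16–17 mm high, as it should, with a slope of at most 0.005.
- **Clip:** The pictures show it still around the spindle foot.
- **Clamp:** It was open with the handle lying outward right after I threw it, and I didn't touch it again. In the last picture the arm hides part of the fixture and the crop cuts off the handle.
- **Beakers and bottle:** They are within about 4 mm of their first readings, which is the detector's own error.

**Disagreement:** In the tray, the detectors put the clip centre 3–5 mm from the groove point. That is about their error. The pictures and the firm stop say the clip is home, so I handed in on those.

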